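Grease the welding positioner with its hand lubricator

ROBOT

A 7-joint arm with a two-finger parallel gripper is mounted at the origin on the work surface. World frame = base frame: x ahead of the robot, y to its left, z up, the work surface at z = 0. Lengths are in m, angles in rad, forces in N, time in s.
With the tool pointing down it reaches from about 0.425 to 1.025 m from the base axis. Payload 3.6 kg.
Tool frame: the origin (TCP) lies at the very end of the fingers, on their centre line; the grasp point (between the pads) lies 19 mm behind it (bot.grip_point_offset is the distance from the TCP to the grasp point, in m); y points along the fingers, x is the direction in which the jaws open and shut, and the axes are right-handed (so a half turn about y gives the same grasp; the last joint's range is limited). The gripper opens to 85 mm and grips with 20 to 120 N. Pads are 22 mm wide; open, the fingers measure 114 mm over their backs; the gripper's body (76 mm by 85 mm) begins 54 mm behind the grasp point. The pads swing forward as they close: fully open they stand 13 mm farther back than shut.
Start: joints at [-1.268, 0.591, 0.048, 1.609, -0.033, 0.943, -0.034], TCP at [0.28, 0.669, 0.231] pointing down, gripper open.
Joint ranges: [-2.69, 2.69], [-0.47, 2.24], [-1.27, 1.36], [0.19, 2.51], [-1.53, 4.68], [0.08, 2.07], [-3.09, 3.09]. Speed limits (rad/s): [2.57, 2.57, 3.14, 3.14, 3.14, 3.14, 3.14].

INTERFACE

Orientations are given as a rotation vector (axis times angle).
In Python, from bench import bot gives the robot as it stands.
- The arm moves only by the tool apply_moves, never from a script. Its argument "motion" is a list that holds one entry, the list of rows, each a list of 7 numbers: the finger opening in m, from 0 to 0.0854, then the shift along the tool's x, y, z in m, then the turn, a rotation vector about the tool's x, y, z in rad. In form: [[[gripper, x, y, z, ax, ay, az], ...]]. A call has 1 to 20 rows; each row shifts and turns the pose as measured when the row begins, along the tool's axes as they then stand; what a row does not reach is not made up. A row lasts 1/12 s, in which the tool goes at most 41.7 mm and 7.16 degrees, less where a joint would pass 70% of its speed; a pose out of reach is approached as far as the arm can. A call is refused whole if a number of a shift passes 0.0417 or a number of a turn 0.125, either way. A call with a gripper value outside its range is refused whole. The fingers move at their own pace and stop on an object; "grip_force" is the grip in N (left out, the last holds). Time passes only in rows, so rows that do not move let the fingers close. It gives the time, the measured TCP pose, the force and the opening at its end, in the units of the state.
- bot.get_obs(): the state, without advancing time (a new reading comes with each control period).
- bot.camera(name): name is "scene" or "top" or "wrist"; returns a dict with "image" (420x560x3 uint8, red, green, blue), "fx", "fy", "cx", "cy" (pixels), "distortion" ([k1, k2, p1, p2, k3] as OpenCV has them; the pictures are not rectified), "rvec" (rotation vector, rad) and "tvec" (3), from world to camera coordinates, as OpenCV has them. Camera axes: x right, y down, z forward; pixel columns grow to the right and rows downward; lengths in m; the calibration is good to about 2 mm. A picture is of the moment at which its call begins. There is no depth.
- bot.sign_off(): hands the job in, once; it reports no verdict.
The state is a dict: "clock": time; "joints": joint angles; "qvel": joint speeds; "tau": joint torques, N m; "position": TCP position; "tcp_rot": TCP orientation; "ft_force": force on the tool from outside, world axes, zero at the start; "wrist_torque": the same for the moment, N m; "gripper_width": finger opening in m.
Only numpy, scipy, OpenCV 4.12 (cv2) and the standard library are available. Lean on these libraries where they do the work, as an engineer would, in place of code of your own. Each camera call takes 0.05 s, during which the arm holds its last target.

TASK

Grease the turntable bearing of the welding positioner: with the fingertips, pump the palm plunger of its hand lubricator, pressing it right down and letting it spring right back up, stroke after stroke, until the indicator pin at the end of the lubricator pops fully out; finish with the plunger all the way up. Only press from above: do not grip the plunger by its rim, do not touch the indicator pin, and leave the loose tools and parts lying around where they are.

Things in the scene. Friction and masses are not known exactly. Their poses are not given: they have to be found in the camera images.
- positioner: the welding positioner with its lubricator, bolted to a 12 mm steel base plate. Origin on the table straight below the plunger's axis, z up. In its frame the plate spans x -150 to 170, y -100 to 360 mm; the lubricator's grey casting x -42 to 42, y -80 to 125 mm, top 70 mm above the table, with the pin, plunger and reservoir in a row along y. Fixed; place and yaw (within 0.3 rad) vary
- reservoir_lid (a point): centre of the black lid's top on the clear grease reservoir, a cylinder 74 mm across, 82 mm from the plunger's axis; the lid's top is 146 mm above the table, with a 6 mm nipple on it
- turntable (a point): point on the table under the middle of the tall part of the positioner: blue cabinet with a tilted steel face plate, chuck and a piece of flanged pipe. In the positioner's axes it fills 125 mm from this point towards -x, 180 mm towards +x and 115 mm either way in y, up to 355 mm high. Keep clear of it
- plunger_top (a point): centre of the top of the plunger's head, a black mushroom 40 mm across and 20 mm thick, flat on top within 15 mm of the centre, on a 29 mm steel sleeve that runs down over a coil spring; the top is 168 mm above the table when the plunger is up, 146 mm when it is fully down, and this point moves with it. It is pressed straight down
- plunger (a joint): how far the plunger is pressed (m): 0 all the way up, 0.022 fully down on its stop. Its spring needs 5 N to start and 14 N to hold it fully down, and lifts it again when released. A stroke counts when it goes to the stop (or nearly) and all the way back up; short strokes give nothing. Three or four full strokes are needed; more do no harm
- indicator_pin (a joint): how far the indicator pin has come out of its housing (m). It starts between 0 and 0.012, comes out 0.007 with every full stroke (half on the way down, half on the way up), waits there between strokes, and with the last stroke pops from 0.029 to 0.036: fully out. Only pumping moves it
- pin_end (a point): outer end of the indicator pin, a level plain steel pin 10 mm across with dark grooves that comes out of a brass hexagon housing at the end of the lubricator, along the positioner's -y, 45 mm above the table. In, the end stands 4 mm beyond the housing, 106 mm from the plunger's axis; fully out, 40 mm beyond it. The point moves with the pin
- pin_shank: the part of the indicator pin that shows (10 mm across); origin at its outer end. Not to be touched
- plunger_rim: the rim and underside of the plunger's head, from 7 to 19 mm below its top, 41 mm across; origin at the centre of the head's top. Not to be gripped
- spray_can: bystander: white and grey spray can with a black cap, 65 mm across, 194 mm high, standing on the table beside the plate's end; origin under its centre
- chip_hammer: bystander: steel chipping hammer with a coil handle, 200 mm long, lying on the table; origin at its middle, on the table; handle to its -x
- screwdriver: bystander: screwdriver with a yellow handle, 210 mm long, lying; origin at its middle, on the table; handle to its -x
- wire_brush: bystander: wire brush with a wooden back, 265 mm long, 38 mm high, lying bristles down; origin at its middle, on the table
- weld_magnet: bystander: red triangular welding magnet, sides 100 mm, 18 mm thick, lying flat; origin under its centre
- pipe_flange: bystander: steel ring flange, 84 mm across, 13 mm thick, lying on the base plate behind the plunger; origin under its centre
- spanner: bystander: steel spanner, 160 mm long, 8 mm thick, lying on the base plate in front of the lubricator; origin at its middle, underneath

How it is judged:
By the outcome, as a careful person would: the job done as asked, in the order asked, and still so for the second after the job is handed in, with the robot touching nothing.
It also fails if it takes over 38 s, if anything falls off the work surface, if the arm or the gripper's body presses on something with over 40 N, if the wrist force passes 120 N, or if a joint passes its speed limit or range.

## Working session

There is one attempt and no reset: what is moved stays moved. The work goes in short steps, Python scripts to look and compute and a tool call to move; the robot and the scene stay as the last step left them, time stands still between calls to the robot, and variables do not carry over. Pictures are saved under pics/ and viewed, and the job is handed in when it is done.

Besides the shell and the picture viewer there is one more tool, called after "Call:" as name(argument=value, ...) on one line, values as JSON. apply_moves: Moves the arm, as the interface text tells. Its arguments: {"type":"object","properties":{"motion":{"type":"array"},"grip_force":{"type":"number"}},"required":["motion"]}

```bash
mkdir -p pics
cat > h.py <<'E'
import numpy as np,cv2
from bench import bot
def snap(n,tag):
    c=bot.camera(n); cv2.imwrite(f'pics/{tag}.png',cv2.cvtColor(c['image'],cv2.COLOR_RGB2BGR)); return c
def ray(c,u,v):
    K=np.array([[c['fx'],0,c['cx']],[0,c['fy'],c['cy']],[0,0,1.]])
    p=cv2.undistortPoints(np.array([[[u,v]]],float),K,np.array(c['distortion'],float))[0,0]
    R=cv2.Rodrigues(np.array(c['rvec'],float))[0];t=np.array(c['tvec'],float).ravel()
    return -R.T@t, R.T@np.array([p[0],p[1],1.])
def onz(c,u,v,z):
    o,d=ray(c,u,v); return o+d*(z-o[2])/d[2]
def proj(c,P):
    K=np.array([[c['fx'],0,c['cx']],[0,c['fy'],c['cy']],[0,0,1.]])
    return cv2.projectPoints(np.array(P,float).reshape(-1,1,3),np.array(c['rvec'],float),np.array(c['tvec'],float),K,np.array(c['distortion'],float))[0][:,0]
E
python3 - <<'E'
from h import *
import pickle
d={n:snap(n,n+'0') for n in('scene','top','wrist')}
pickle.dump(d,open('c0.pkl','wb'))
print(bot.get_obs())
for n in d: print(n,ray(d[n],280,210))
E
```

```text
{'clock': 0.15, 'joints': array([-1.26751993,  0.591958  ,  0.04833291,  1.60953217, -0.03327218,
        0.94270713, -0.03370027]), 'qvel': array([-0.00151189, -0.0021706 ,  0.00158682, -0.00551773,  0.00227185,
        0.00056691, -0.00107693]), 'tau': array([ 2.70096789e-03, -5.49246347e+01,  1.54985100e+00, -1.98455107e+01,
        9.62947524e-03,  5.69483309e-03,  2.07130040e-05]), 'position': array([0.27993141, 0.66807529, 0.23036665]), 'tcp_rot': array([-1.37228722, -0.91119244,  0.91352898]), 'ft_force': array([0.20869477, 0.42363956, 0.68722289]), 'wrist_torque': array([-0.04738732, -0.01404274, -0.03711605]), 'gripper_width': 0.08540866299735407}
scene (array([ 1.42507015, -0.4820473 ,  1.23682653]), array([-0.57776113,  0.32570726, -0.74848649]))
top (array([ 0.32992283, -0.0297604 ,  1.36955509]), array([ 1.60766097e-01,  2.30543669e-05, -9.86995526e-01]))
wrist (array([0.21507884, 0.69456458, 0.37214785]), array([ 0.26899599, -0.10090101, -0.9579851 ]))
```

View pics/scene0.png

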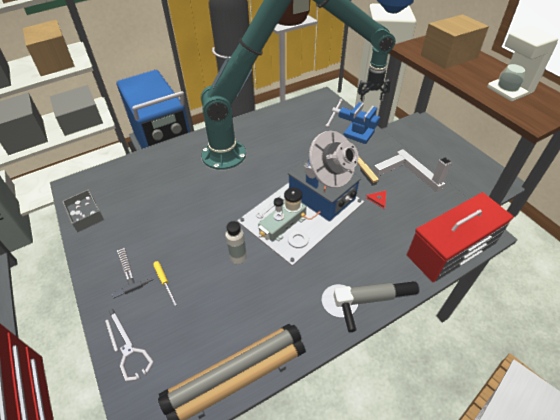

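View pics/top0.png

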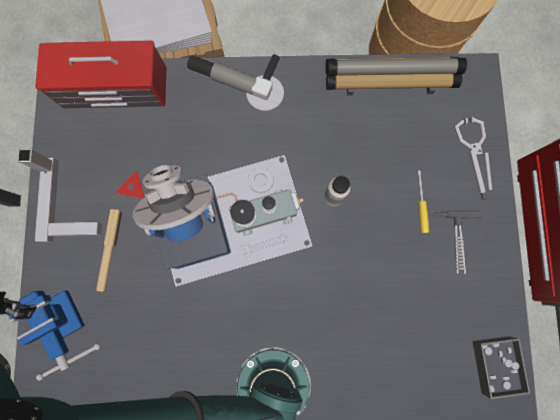

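Run:
```python
from scipy.spatial.transform import Rotation as R
from h import *
print(R.from_rotvec(bot.get_obs()['tcp_rot']).as_matrix().round(3))
```

```text
[[ 0.386 -0.001 -0.922]
 [ 0.922 -0.002  0.386]
 [-0.002 -1.    -0.   ]]
```

The top view shows the plate with the lubricator: reservoir lid at about (243,212), plunger at about (268,203), brass housing and pin at about (300,201). The spray can is at (339,190). I'll zoom in next.

Run:
```python
from h import *
import pickle
d=pickle.load(open('c0.pkl','rb'))
a=d['top']['image'][150:290,150:360]; b=d['scene']['image'][170:270,225:365]
a=cv2.resize(a,None,fx=3.7,fy=3.7,interpolation=cv2.INTER_CUBIC);b=cv2.resize(b,None,fx=5.6,fy=5.6,interpolation=cv2.INTER_CUBIC)
cv2.imwrite('pics/za.png',a[:,:,::-1]);cv2.imwrite('pics/zb.png',b[:,:,::-1])
for n,z in(('top',0.168),):
  print(onz(d[n],268,203,z),onz(d[n],243,212,.146))
```

```text
[0.5469394  0.00496461 0.168     ] [0.52507285 0.08001933 0.146     ]
```

View pics/za.png

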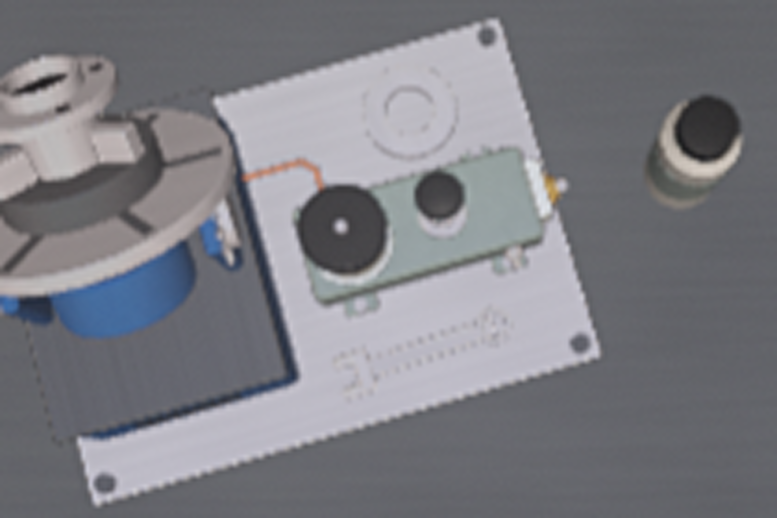

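View pics/zb.png

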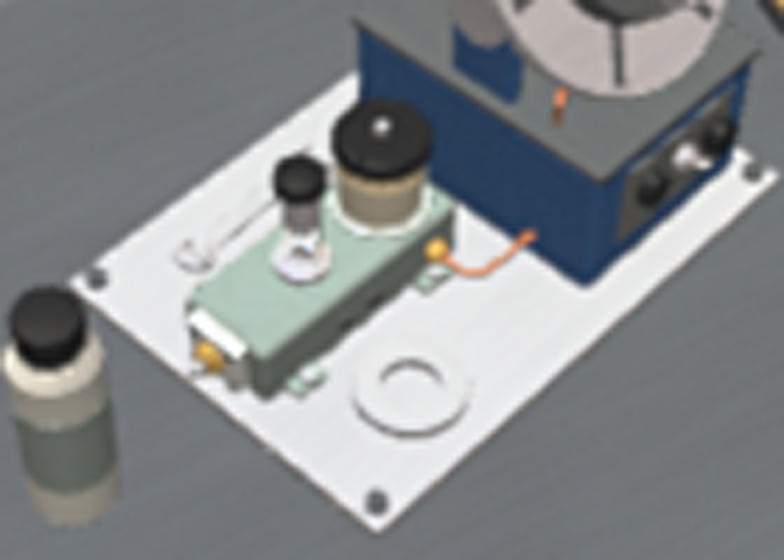

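```bash
cat >> h.py <<'E'
def dark(c,box,thr=75):
    x0,y0,x1,y1=box; g=c['image'].max(2)[y0:y1,x0:x1]
    n,l,s,ct=cv2.connectedComponentsWithStats((g<thr).astype(np.uint8))
    return [(ct[i]+[x0,y0],s[i]) for i in range(1,n) if s[i][4]>15]
def tri(c1,p1,c2,p2):
    o1,d1=ray(c1,*p1);o2,d2=ray(c2,*p2)
    s=np.linalg.lstsq(np.c_[d1,-d2],o2-o1,rcond=None)[0]
    a=o1+d1*s[0];b=o2+d2*s[1];return (a+b)/2,np.linalg.norm(a-b)
E
python3 - <<'E'
from h import *
import pickle
d=pickle.load(open('c0.pkl','rb'));T,S=d['top'],d['scene']
for b in dark(T,(228,192,282,230)):print('T',b)
for b in dark(S,(270,184,306,208)):print('S',b)
E
```

```text
T (array([268.16483516, 201.73626374]), array([35,  5, 12, 12, 91], dtype=int32))
T (array([242.13853904, 211.49370277]), array([  3,   9,  23,  23, 397], dtype=int32))
S (array([293.21319797, 194.5786802 ]), array([ 15,   3,  18,  15, 197], dtype=int32))
S (array([278.        , 201.82258065]), array([ 4, 14,  9,  9, 62], dtype=int32))
```

Run:
```python
from h import *
import pickle
d=pickle.load(open('c0.pkl','rb'));T,S=d['top'],d['scene']
P=tri(T,(268.2,202),S,(278.2,202));L=tri(T,(242.2,211.5),S,(293.2,194.6));print(P,L)
p=onz(T,268.2,202,.160);l=onz(T,242.2,211.6,.142);print(p,l,onz(S,278.2,202,.160),onz(S,293.2,194.6,.142))
v=(l-p)[:2];print(np.linalg.norm(v),np.arctan2(v[1],v[0])-np.pi/2)
# plate corners: zoom pixels
C=[onz(T,150+x/3.7,150+y/3.7,.012) for x,y in((497,18),(600,356),(95,506))]
print(np.round(C,4)); e=C[0]-C[1]; print(np.linalg.norm(e),np.arctan2(e[1],e[0]),np.linalg.norm(C[1]-C[2]))
yaw=np.arctan2(e[1],e[0]);c,s=np.cos(yaw),np.sin(yaw);R=np.array([[c,-s],[s,c]])
print('origin from corners',C[0][:2]-R@[.17,-.1],C[1][:2]-R@[-.15,-.1],C[2][:2]-R@[-.15,.36])
print('pin tip dist')
for u,v in((565,185),):
  q=onz(T,150+u/3.7,150+v/3.7,.045);print(q, R.T@(q-p)[:2])
```

```text
(array([0.55175669, 0.00390794, 0.15596261]), np.float64(0.0016954257664764092)) (array([0.52896519, 0.08428145, 0.13347227]), np.float64(0.0016168971819127444))
[0.55136207 0.0045724  0.16      ] [0.52695559 0.08275592 0.142     ] [0.55475691 0.00128209 0.16      ] [0.53611173 0.08069264 0.142     ]
0.08190445094232753 0.30258334923322083
[[ 0.7387 -0.0474  0.012 ]
 [ 0.4303 -0.1321  0.012 ]
 [ 0.3078  0.3083  0.012 ]]
0.31987239314397126 0.2680156206520015 0.4570619707563106
origin from corners [0.5483025  0.00403503] [0.54842555 0.00406882] [0.54778216 0.00084286]
pin tip dist
[ 0.57707902 -0.10342067  0.045     ] [-0.00379974 -0.11094786]
```

Call:
apply_moves(motion=[[[0,0,-0.04,0,0,0,0],[0,0,-0.04,0,0,0,0],[0,0,-0.04,0,0,0,0],[0,0,-0.04,0,0,0,0],[0,0,-0.04,0,0,0,0],[0,0,-0.04,0,0,0,0],[0,0,0,0,0,0,0]]], grip_force=40)

```text
clock: 0.73
position: [0.2788, 0.6658, 0.472]
tcp_rot: [-1.384, -0.9, 0.928]
ft_force: [0.1, 0.3, 1.7]
gripper_width: 0.0004
```

Call:
apply_moves(motion=[[[0,-0.009,0,-0.038,0,0.057,0],[0,-0.009,0,-0.038,0,0.057,0],[0,-0.009,0,-0.038,0,0.057,0],[0,-0.009,0,-0.038,0,0.057,0],[0,-0.009,0,-0.038,0,0.057,0],[0,-0.009,0,-0.038,0,0.057,0],[0,-0.009,0,-0.038,0,0.057,0],[0,-0.009,0,-0.038,0,0.057,0]]])

```text
clock: 1.4
position: [0.4845, 0.4425, 0.4709]
tcp_rot: [-1.499, -0.554, 0.58]
ft_force: [0.3, -0.3, 0.2]
gripper_width: -0.0001
```

Call:
apply_moves(motion=[[[0,-0.009,0,-0.036,0,0.059,0],[0,-0.009,0,-0.036,0,0.059,0],[0,-0.009,0,-0.036,0,0.059,0],[0,-0.009,0,-0.036,0,0.059,0],[0,-0.009,0,-0.036,0,0.059,0],[0,-0.009,0,-0.036,0,0.059,0],[0,-0.009,0,-0.036,0,0.059,0],[0,-0.009,0,-0.036,0,0.059,0],[0,-0.009,0,-0.036,0,0.059,0],[0,-0.009,0,-0.036,0,0.059,0],[0,-0.009,0,-0.036,0,0.059,0],[0,0,0,0,0,0.059,0]]])

```text
clock: 2.4
position: [0.5531, 0.0138, 0.4677]
tcp_rot: [-1.589, 0.044, -0.017]
ft_force: [0.4, -1.6, 0.5]
gripper_width: -0.0004
```

```bash
cat > g.py <<'E'
import sys
from h import *
from scipy.spatial.transform import Rotation as R
o=bot.get_obs();M=R.from_rotvec(o['tcp_rot']).as_matrix();print(o['position'].round(4),M.round(3).tolist(),o['ft_force'].round(1),o['clock'],o['joints'].round(2))
t=np.array(eval(sys.argv[1]));print('shift tool',(M.T@(t-o['position'])).round(4))
D=np.array([[1,0,0],[0,0,1],[0,-1,0.]]).T; D=np.c_[[1,0,0],[0,0,-1],[0,1,0]].astype(float)
print('turn to square',R.from_matrix(M.T@D).as_rotvec().round(4))
E
python3 g.py '[0.55,0.004,0.19]'
```

```text
[0.5531 0.0138 0.4677] [[0.999, -0.018, 0.039], [-0.039, -0.018, 0.999], [-0.017, -1.0, -0.019]] [ 0.4 -1.6  0.5] 2.4 [-0.56  0.19  0.55  1.7  -0.09  1.3  -0.04]
shift tool [ 0.002   0.2778 -0.0047]
turn to square [ 0.0186 -0.0388 -0.0173]
```

Call:
apply_moves(motion=[[[0,0,0,0,0.019,-0.039,-0.017],[0,-0.003,0.03,-0.01,0,0,0],[0,0,0.04,0,0,0,0],[0,0,0.04,0,0,0,0],[0,0,0.04,0,0,0,0],[0,0,0.04,0,0,0,0],[0,0,0.04,0,0,0,0],[0,0,0.02,0,0,0,0],[0,0,0,0,0,0,0]]])

```text
clock: 3.15
position: [0.5523, -0.0028, 0.211]
tcp_rot: [-1.567, -0.001, -0.019]
ft_force: [0.4, 0.2, 0.9]
gripper_width: 0.0001
```

```bash
python3 g.py '[0.55,0.004,0.19]'
python3 - <<'E'
from h import *
for n in('scene','wrist','top'):
  c=snap(n,n+'1')
  p=bot.get_obs()['position'];print(n,proj(c,[p,[.55,.004,.168]]))
  if n!='wrist':
    u,v=proj(c,[.55,.004,.168])[0].astype(int);cv2.imwrite(f'pics/z{n}1.png',cv2.resize(c['image'][v-50:v+50,u-70:u+70],None,fx=5,fy=5,interpolation=cv2.INTER_CUBIC)[:,:,::-1])
E
```

```text
[ 0.5523 -0.0028  0.211 ] [[1.0, 0.013, 0.012], [-0.012, 0.003, 1.0], [0.013, -1.0, 0.003]] [0.4 0.2 0.9] 3.15 [-0.42  0.43  0.46  2.04 -0.29  0.72  0.21]
shift tool [-0.0027  0.0209  0.0067]
turn to square [-0.0033 -0.012   0.0127]
scene [[276.77417462 192.59940194]
 [278.16032    199.54023367]]
wrist [[280.88027542 262.982628  ]
 [271.17521221 220.48225789]]
top [[270.31347939 196.59681834]
 [268.31776695 201.96349865]]
```

View pics/wrist1.png

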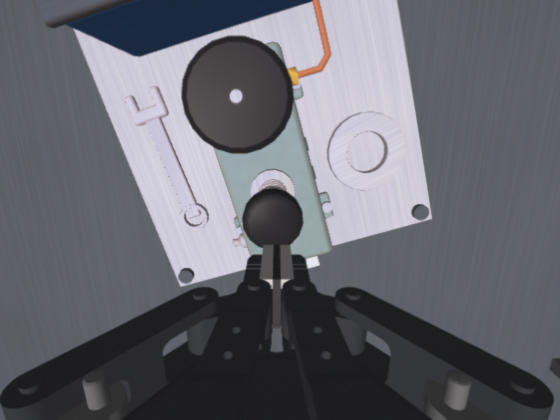

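View pics/zscene1.png

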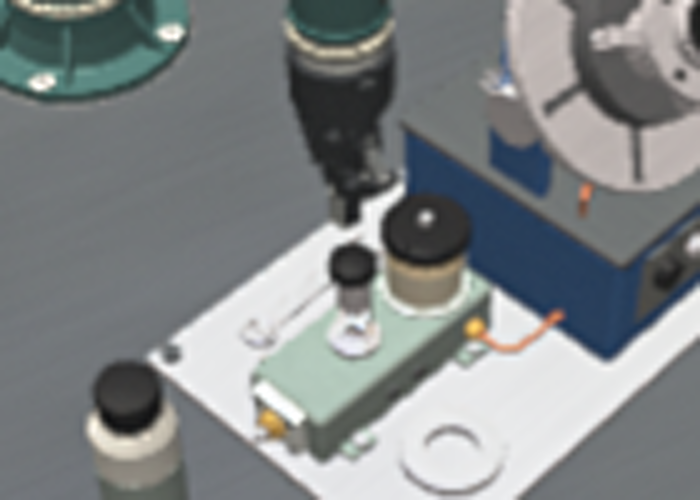

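The wrist view shows the plunger head centred at about (273,219) with a 30 px radius, 1–2 px from my prediction. That puts it at about (0.551, 0.005). Next I centre above it.

Call:
apply_moves(motion=[[[0,-0.001,0.008,0.008,-0.003,-0.012,0.013],[0,0,0.008,0,0,0,0],[0,0,0,0,0,0,0]]])

```text
clock: 3.55
position: [0.5604, 0.0058, 0.2047]
tcp_rot: [-1.568, -0.017, -0.015]
ft_force: [-0.2, -0.2, -0.3]
gripper_width: -0.0002
```

```bash
python3 g.py '[0.551,0.005,0.168]'
```

```text
[0.5604 0.0058 0.2047] [[1.0, 0.021, -0.001], [0.001, 0.003, 1.0], [0.021, -1.0, 0.003]] [-0.2 -0.2 -0.3] 3.55 [-0.42  0.44  0.45  2.03 -0.3   0.7   0.21]
shift tool [-0.0101  0.0365 -0.0009]
turn to square [-0.0026  0.0015  0.0207]
```

Call:
apply_moves(motion=[[[0,0,0,0,0,0,0]]])

```text
clock: 3.63
position: [0.5613, 0.0064, 0.2054]
tcp_rot: [-1.568, -0.02, -0.016]
ft_force: [0.5, -0.1, -0.3]
gripper_width: 0.0002
```

Call:
apply_moves(motion=[[[0,-0.01,0,0,0,0,0.02]]])

```text
clock: 3.72
position: [0.5526, 0.0066, 0.2061]
tcp_rot: [-1.568, -0.006, -0.002]
ft_force: [0.5, 0.8, -0.3]
gripper_width: -0.0001
```

Call:
apply_moves(motion=[[[0,0,0,0,0,0,0]]])

```text
clock: 3.8
position: [0.5512, 0.0066, 0.2063]
tcp_rot: [-1.567, -0.005, 0.0]
ft_force: [0.9, 0.3, -0.1]
gripper_width: 0.0
```

```bash
python3 g.py '[0.551,0.005,0.168]'
```

```text
[0.5512 0.0066 0.2063] [[1.0, 0.003, -0.003], [0.003, 0.004, 1.0], [0.003, -1.0, 0.004]] [ 0.9  0.3 -0.1] 3.8 [-0.43  0.44  0.45  2.04 -0.29  0.72  0.21]
shift tool [-0.0004  0.0383 -0.0017]
turn to square [-0.0036  0.0029  0.0029]
```

Call:
apply_moves(motion=[[[0,0,0.012,-0.001,0,0,0],[0,0,0.012,0,0,0,0],[0,0,0.006,0,0,0,0]]])

```text
clock: 4.05
position: [0.5529, 0.0055, 0.1769]
tcp_rot: [-1.566, -0.009, -0.004]
ft_force: [0.1, 0.3, 0.5]
gripper_width: -0.0002
```

Call:
apply_moves(motion=[[[0,0,0,0,0,0,0]]])

```text
clock: 4.13
position: [0.5517, 0.0053, 0.1753]
tcp_rot: [-1.567, -0.007, -0.003]
ft_force: [-0.8, 0.3, 0.3]
gripper_width: 0.0001
```

```bash
python3 g.py '[0.551,0.005,0.168]'; python3 -c "
from h import *
snap('wrist','wrist2')"
```

```text
[0.5517 0.0053 0.1753] [[1.0, 0.006, -0.003], [0.003, 0.004, 1.0], [0.006, -1.0, 0.004]] [-0.8  0.3  0.3] 4.1333 [-0.4   0.48  0.42  2.07 -0.32  0.65  0.24]
shift tool [-0.0007  0.0073 -0.0003]
turn to square [-0.004   0.0027  0.0059]
```

View pics/wrist2.png

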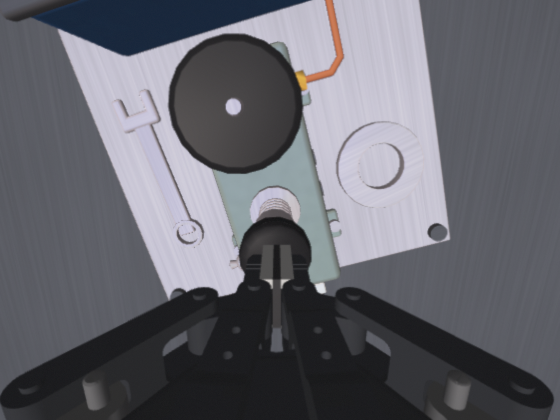

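The fingertips are centred over the head, which is at about (276,250). I'll do the first stroke slowly.

Call:
apply_moves(motion=[[[0,0,0.008,0,0,0,0],[0,0,0.008,0,0,0,0],[0,0,0.008,0,0,0,0]]])

```text
clock: 4.43
position: [0.5531, 0.005, 0.1528]
tcp_rot: [-1.565, -0.008, -0.005]
ft_force: [-2.8, 0.7, 10.7]
gripper_width: -0.0001
```

Call:
apply_moves(motion=[[[0,0,0.006,0,0,0,0]]])

```text
clock: 4.52
position: [0.5531, 0.005, 0.1472]
tcp_rot: [-1.565, -0.008, -0.005]
ft_force: [-3.4, 0.6, 13.4]
gripper_width: 0.0002
```

Call:
apply_moves(motion=[[[0,0,0.004,0,0,0,0]]])

```text
clock: 4.6
position: [0.5533, 0.005, 0.1457]
tcp_rot: [-1.562, -0.006, -0.004]
ft_force: [-14.1, 1.7, 58.4]
gripper_width: 0.0
```

```bash
python3 g.py '[0.551,0.005,0.146]'
```

```text
[0.5533 0.005  0.1457] [[1.0, 0.007, -0.002], [0.001, 0.009, 1.0], [0.007, -1.0, 0.009]] [-14.1   1.7  58.4] 4.6 [-0.37  0.52  0.39  2.08 -0.36  0.59  0.28]
shift tool [-0.0023 -0.0003  0.    ]
turn to square [-0.0089  0.0015  0.0066]
```

On the stop, with a sharp force rise at z = 0.146. Now release.

Call:
apply_moves(motion=[[[0,0,-0.01,0,0,0,0],[0,0,-0.01,0,0,0,0],[0,0,-0.01,0,0,0,0],[0,-0.002,0,0,0,0,0.006],[0,0,0,0,0,0,0]]])

```text
clock: 5.02
position: [0.5523, 0.0046, 0.1786]
tcp_rot: [-1.559, -0.003, -0.002]
ft_force: [-0.3, 0.2, 0.4]
gripper_width: -0.0001
```

```bash
python3 g.py '[0.551,0.005,0.146]'; python3 -c "
from h import *
c=snap('top','t2');cv2.imwrite('pics/t2z.png',cv2.resize(c['image'][180:230,230:330],None,fx=7,fy=7,interpolation=cv2.INTER_CUBIC)[:,:,::-1])
c=snap('scene','s2');cv2.imwrite('pics/s2z.png',cv2.resize(c['image'][190:250,220:320],None,fx=7,fy=7,interpolation=cv2.INTER_CUBIC)[:,:,::-1])
c=snap('wrist','w2')"
```

```text
[0.5523 0.0046 0.1786] [[1.0, 0.003, -0.001], [0.001, 0.011, 1.0], [0.003, -1.0, 0.011]] [-0.3  0.2  0.4] 5.0167 [-0.39  0.48  0.42  2.06 -0.33  0.66  0.25]
shift tool [-0.0014  0.0326  0.0001]
turn to square [-0.0113  0.0007  0.003 ]
```

View pics/s2z.png

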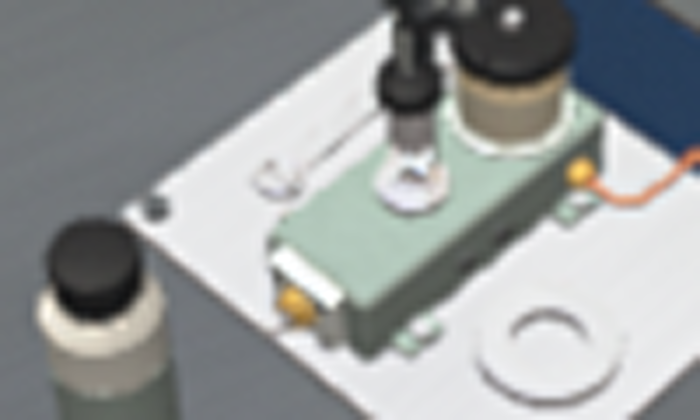

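View pics/t2z.png

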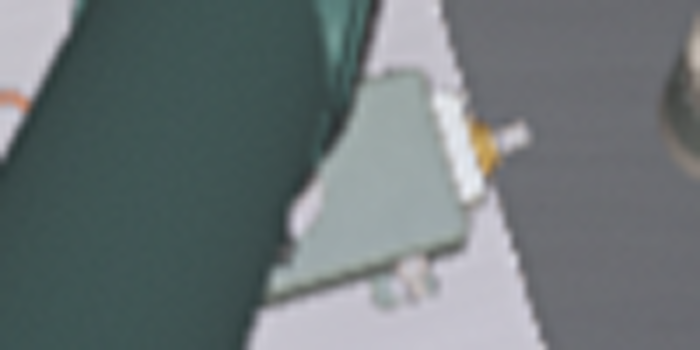

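The scene view shows the plunger back up. In the top view the pin tip moved from u≈302.7 to 305.3, about 7–8 mm further out. Next stroke.

Call:
apply_moves(motion=[[[0,-0.001,0.008,0,-0.008,0,0],[0,0,0.008,0,0,0,0],[0,0,0.008,0,0,0,0],[0,0,0.006,0,0,0,0]]])

```text
clock: 5.5
position: [0.5518, 0.0045, 0.1469]
tcp_rot: [-1.568, -0.003, -0.002]
ft_force: [-2.9, -0.1, 14.2]
gripper_width: -0.0
```

Call:
apply_moves(motion=[[[0,0,0.003,0,0,0,0]]])

```text
clock: 5.58
position: [0.552, 0.0045, 0.1457]
tcp_rot: [-1.566, -0.001, -0.0]
ft_force: [-11.4, 1.0, 56.0]
gripper_width: 0.0002
```

Stroke 2 reached the stop. Release, then stroke 3.

Call:
apply_moves(motion=[[[0,0,-0.01,0,0,0,0],[0,0,-0.01,0,0,0,0],[0,0,-0.01,0,0,0,0],[0,-0.001,0,0,0,0,0],[0,0,0,0,0,0,0]]])

```text
clock: 6.0
position: [0.5506, 0.0046, 0.1749]
tcp_rot: [-1.566, 0.001, 0.002]
ft_force: [-0.8, 1.1, -0.7]
gripper_width: -0.0001
```

Call:
apply_moves(motion=[[[0,0,0.008,0,0,0,0],[0,0,0.008,0,0,0,0],[0,0,0.008,0,0,0,0],[0,0,0.006,0,0,0,0]]])

```text
clock: 6.33
position: [0.5517, 0.0046, 0.1454]
tcp_rot: [-1.564, 0.0, 0.001]
ft_force: [-19.6, 0.9, 91.2]
gripper_width: -0.0001
```

Call:
apply_moves(motion=[[[0,0,0.0025,0,0,0,0]]])

```text
clock: 6.42
position: [0.5516, 0.0046, 0.1458]
tcp_rot: [-1.56, 0.003, 0.002]
ft_force: [-12.5, 1.3, 48.8]
gripper_width: 0.0002
```

Stroke 3 reached the stop, but the force hit 91 N because I started 4 mm lower. I'll read the height before the next press. Release and look.

Call:
apply_moves(motion=[[[0,0,-0.01,0,0,0,0],[0,0,-0.01,0,0,0,0],[0,0,-0.01,0,0,0,0],[0,0,0,0,0,0,0],[0,0,0,0,0,0,0]]])

```text
clock: 6.83
position: [0.5508, 0.0046, 0.1746]
tcp_rot: [-1.559, 0.006, 0.005]
ft_force: [0.9, -0.7, -0.1]
gripper_width: -0.0001
```

```bash
cat > pin.py <<'E'
import sys
from h import *
t=sys.argv[1]
c=snap('top','t'+t);cv2.imwrite(f'pics/t{t}z.png',cv2.resize(c['image'][180:230,230:330],None,fx=7,fy=7,interpolation=cv2.INTER_CUBIC)[:,:,::-1])
# predicted pin tip pixel vs extension
yaw=.285
for e in (0,.008,.015,.022,.029,.036):
    q=np.array([.551,.004,.045])+np.array([np.sin(yaw),-np.cos(yaw),0])*(.106+e)
    print(e,((proj(c,q)[0]-[230,180])*7).round(0))
E
python3 pin.py 3; python3 g.py '[0.551,0.005,0.146]'
```

```text
0 [496. 132.]
0.008 [513. 127.]
0.015 [527. 123.]
0.022 [542. 118.]
0.029 [556. 114.]
0.036 [571. 109.]
[0.5507 0.0045 0.1745] [[1.0, -0.007, 0.001], [-0.001, 0.012, 1.0], [-0.007, -1.0, 0.012]] [-0.2  0.7 -0.3] 6.8833 [-0.39  0.48  0.42  2.06 -0.33  0.67  0.25]
shift tool [0.0005 0.0285 0.0001]
turn to square [-0.0119 -0.001  -0.0071]
```

View pics/t3z.png

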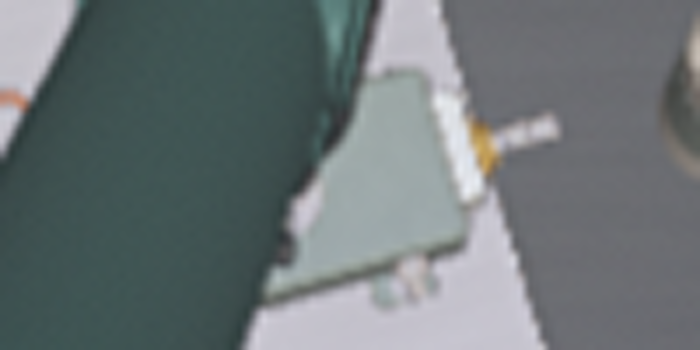

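The pin tip is now at about zoom x = 558, roughly 29 mm out, so one stroke remains.

Call:
apply_moves(motion=[[[0,0,0.008,0,-0.01,0,-0.006],[0,0,0.008,0,0,0,0],[0,0,0.007,0,0,0,0]]])

```text
clock: 7.13
position: [0.5516, 0.004, 0.1508]
tcp_rot: [-1.57, 0.001, -0.001]
ft_force: [-2.9, -0.6, 13.6]
gripper_width: -0.0
```

Call:
apply_moves(motion=[[[0,0,0.003,0,0,0,0]]])

```text
clock: 7.22
position: [0.5516, 0.004, 0.1473]
tcp_rot: [-1.57, 0.001, -0.001]
ft_force: [-1.1, 0.4, 12.7]
gripper_width: 0.0001
```

Call:
apply_moves(motion=[[[0,0,0.002,0,0,0,0]]])

```text
clock: 7.3
position: [0.5517, 0.004, 0.1459]
tcp_rot: [-1.569, 0.002, 0.0]
ft_force: [-7.9, 0.5, 40.3]
gripper_width: -0.0003
```

Call:
apply_moves(motion=[[[0,0,-0.01,0,0,0,0],[0,0,-0.01,0,0,0,0],[0,0,-0.01,0,0,0,0],[0,0,0,0,0,0,0],[0,0,0,0,0,0,0]]])

```text
clock: 7.72
position: [0.5511, 0.0041, 0.1743]
tcp_rot: [-1.569, 0.006, 0.003]
ft_force: [-0.5, -0.4, -0.5]
gripper_width: 0.0001
```

```bash
python3 pin.py 4; python3 g.py '[0.551,0.005,0.146]'
```

```text
0 [496. 132.]
0.008 [513. 127.]
0.015 [527. 123.]
0.022 [542. 118.]
0.029 [556. 114.]
0.036 [571. 109.]
[0.5511 0.0041 0.1742] [[1.0, -0.006, 0.001], [-0.001, 0.002, 1.0], [-0.006, -1.0, 0.002]] [-0.3  0.8 -0.4] 7.7667 [-0.4   0.49  0.43  2.06 -0.32  0.66  0.24]
shift tool [0.0001 0.0282 0.0009]
turn to square [-0.0022 -0.0013 -0.006 ]
```

View pics/t4z.png

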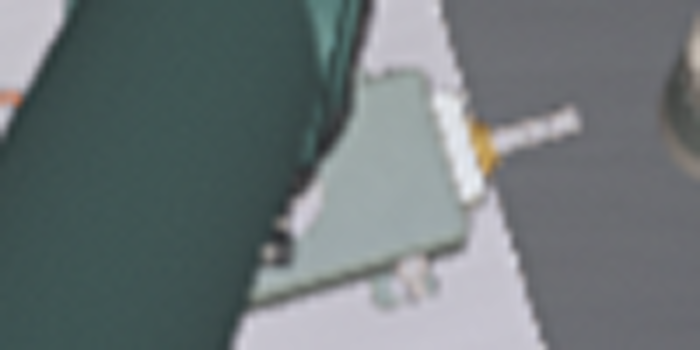

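The pin tip is now at about zoom x = 580, which fits fully out (571 ± 10). Extra strokes do no harm, so I'll do one more. If the tip doesn't move, that confirms it.

Call:
apply_moves(motion=[[[0,0,0.008,0,0,0,-0.006],[0,0,0.008,0,0,0,0],[0,0,0.007,0,0,0,0]]])

```text
clock: 8.02
position: [0.552, 0.004, 0.1509]
tcp_rot: [-1.568, -0.001, -0.002]
ft_force: [-2.8, 0.7, 10.6]
gripper_width: -0.0003
```

Call:
apply_moves(motion=[[[0,0,0.003,0,0,0,0]]])

```text
clock: 8.1
position: [0.5521, 0.004, 0.1474]
tcp_rot: [-1.568, -0.0, -0.002]
ft_force: [-2.0, 0.4, 12.0]
gripper_width: 0.0002
```

Call:
apply_moves(motion=[[[0,0,0.002,0,0,0,0]]])

```text
clock: 8.18
position: [0.5521, 0.004, 0.1459]
tcp_rot: [-1.567, 0.001, -0.001]
ft_force: [-8.3, 0.4, 38.4]
gripper_width: -0.0002
```

Call:
apply_moves(motion=[[[0,0,-0.01,0,0,0,0],[0,0,-0.01,0,0,0,0],[0,0,-0.01,0,0,0,0],[0,0,-0.02,0,0,0,0],[0,0,-0.04,0,0,0,0],[0,0,-0.04,0,0,0,0],[0,0,-0.04,0,0,0,0],[0,0,-0.04,0,0,0,0],[0,0,0,0,0,0,0],[0,0,0,0,0,0,0]]])

```text
clock: 9.02
position: [0.5478, 0.0038, 0.357]
tcp_rot: [-1.57, 0.018, 0.015]
ft_force: [-0.6, 0.2, -1.1]
gripper_width: 0.0001
```

```bash
python3 pin.py 5; python3 -c "
from h import *
c=snap('scene','s5');cv2.imwrite('pics/s5z.png',cv2.resize(c['image'][180:260,210:320],None,fx=7,fy=7,interpolation=cv2.INTER_CUBIC)[:,:,::-1])"
```

```text
0 [496. 132.]
0.008 [513. 127.]
0.015 [527. 123.]
0.022 [542. 118.]
0.029 [556. 114.]
0.036 [571. 109.]
```

View pics/t5z.png

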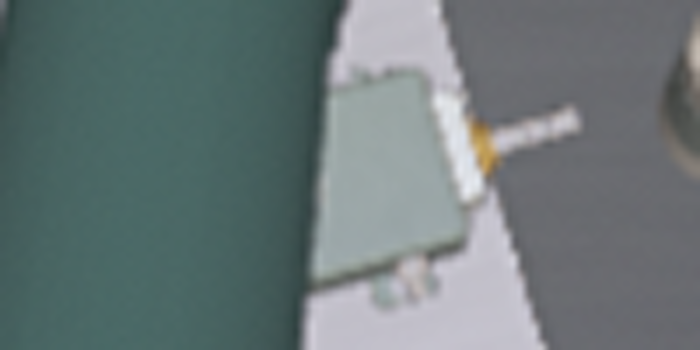

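View pics/s5z.png

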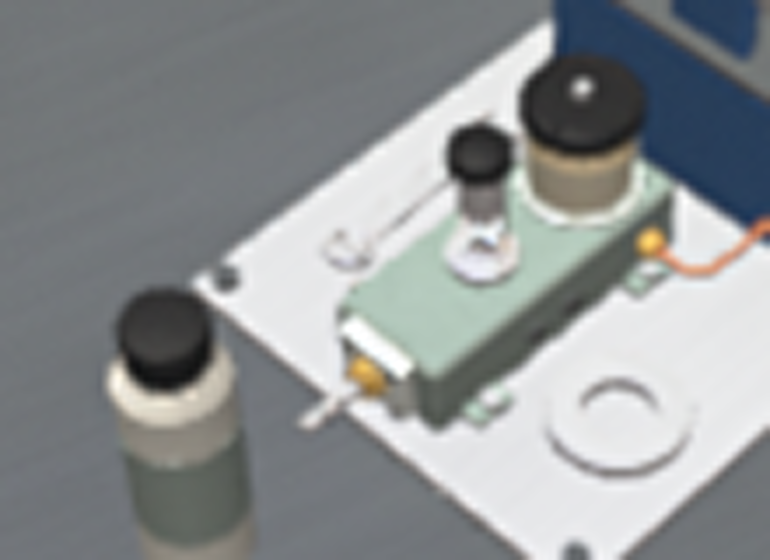

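The extra stroke left the pin tip at about zoom x = 580, so it is fully out. The scene view shows the plunger up, the arm clear, and the can, flange and spanner where they were.

```bash
python3 -c "
from bench import bot
print(bot.get_obs()['clock'],bot.get_obs()['ft_force'],bot.sign_off())"
```

```text
the job is handed in; nothing more can be done
9.1167 [ 0.69132359  0.60188871 -0.04123068] None
```

I pumped the lubricator's plunger with closed fingertips, pressing only from above, for five full strokes down to the stop at z ≈ 0.146 m. The plunger came all the way back up each time. I handed the job in at 9.1 s with the arm lifted clear.

- **Pin:** the indicator pin came further out over strokes 1–4 and did not move on stroke 5, so I take it as fully out. Its tip measured about 9 zoomed pixels (roughly 4 mm) beyond where I predicted full extension. I put that down to measurement and calibration error.
- **Plunger and bystanders:** the last scene picture shows the plunger up, and the spray can, flange and spanner where they were. I did not recheck the hammer, screwdriver, brush and magnet, but the arm did not go near them at table height.
- **Force:** stroke 3 hit the stop harder than intended, reading 91 N at the wrist, which is under the 120 N limit. The other strokes read 38–58 N at the stop.

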